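Put the meat probe on charge

ROBOT

A 6-joint arm with a two-finger parallel gripper is mounted at the origin on the work surface. World frame = base frame: x ahead of the robot, y to its left, z up, the work surface at z = 0. Lengths are in mm, angles in rad, forces in N, time in s.
With the tool pointing down it reaches from about 275 to 850 mm from the base axis. Payload 19 kg.
Tool frame: the origin (TCP) lies at the very end of the fingers, on their centre line; the grasp point (between the pads) lies 19 mm behind it; z points along the fingers, y is the direction in which the jaws open and shut (so a half turn about z gives the same grasp; the last joint's range is limited). The gripper opens to 85 mm and grips with 20 to 120 N. Pads are 22 mm wide; open, the fingers measure 114 mm over their backs; the gripper's body (76 mm by 85 mm) begins 54 mm behind the grasp point. The pads swing forward as they close: fully open they stand 13 mm farther back than shut.
Start: joints at [1.123, 0.15, 1.437, -0, 1.554, -0.134], TCP at [177.492, 546.888, 231.267] pointing down, gripper open.
Joint ranges: [-2.8, 2.8], [-0.68, 2.1], [0.12, 2.68], [-1.39, 4.53], [0.16, 2.79], [-2.81, 2.81]. Speed limits (rad/s): [1.89, 1.89, 2.22, 3.01, 3.01, 3.01].

INTERFACE

Orientations are given as a unit quaternion [w, x, y, z].
In Python, from rig import sensors, viewer, env gives the robot as it stands.
- The arm moves only by the tool apply_moves, never from a script. Its argument "deltas" is a list of rows, each a list of 2 entries, a list of its own where there are three numbers: the shift along the world's x, y, z in cm, then the turn, a rotation vector about the world's x, y, z in rad. In form: [[[dx, dy, dz], [rx, ry, rz]], ...]. A call has 1 to 10 rows; each row shifts and turns the commanded pose from where the row before left it; what a row does not reach is not made up. A row lasts 1/12 s, in which the tool goes at most 41.7 mm and 7.16 degrees, less where a joint would pass 70% of its speed; a pose out of reach is approached as far as the arm can. A call is refused whole if a number of a shift passes 4.17 or a number of a turn 0.125, either way. A call with a gripper value outside its range is refused whole. "grip" is the opening, from -1 (shut) to 1 (fully open), so that 0 is half open, set as the call begins (left out, the last holds). The fingers move at their own pace and stop on an object; "grip_force" is the grip in N (left out, the last holds). Time passes only in rows, so rows that do not move let the fingers close. It gives the time, the measured TCP pose, the force and the opening at its end, in the units of the state.
- sensors.sense(): the state, without advancing time (a new reading comes with each control period).
- viewer.grab_frame(name): name is "scene" or "top" or "wrist"; returns a dict with "img" (480x640x3 uint8, blue, green, red), "fovy" (degrees; the focal length in pixels is half the picture's height over the tangent of half this angle, whatever the lens; pixels are square), "cx", "cy" (the principal point, pixels), "extrinsics" (4x4, takes a point from world to camera coordinates). Camera axes: x right, y up, looking along -z (the intrinsics and any distortion apply to the point x, -y, -z); pixel columns grow to the right and rows downward; lengths in mm; the calibration is good to about 2 mm. A picture is of the moment at which its call begins. There is no depth.
- env.finish_job(): hands the job in, once; it reports no verdict.
The state is a dict: "time_s": time; "joint_pos": joint angles; "qvel": joint speeds; "joint_efforts": joint torques, N m; "ee_pos": TCP position; "ee_rot": TCP orientation; "wrist_force": force on the tool from outside, world axes, zero at the start; "ft_torque": the same for the moment, N m; "gripper_width": finger opening in mm.
Only numpy, scipy, OpenCV 4.12 (cv2) and the standard library are available. Lean on these libraries where they do the work, as an engineer would, in place of code of your own. Each camera call takes 0.05 s, during which the arm holds its last target.

TASK

Put the cordless meat probe back on charge: lay it in the groove of the open charging dock, handle in the wide part and stem in the narrow part, and slide it along until the tail of its handle is up against the end stop; then fold the lid over and press its tab down until the catch snaps and the lid holds the probe down on the charging contacts. Be gentle with the probe and the dock - feel for the stop and the snap, force nothing - and leave the ramekin, scraper and skewers where they are.

Things in the scene. Friction and masses are not known exactly. Their poses are not given: they have to be found in the camera images.
- probe: Cordless meat probe, about 55 g, on the bench. Flat-sided white ceramic handle with two thin steel bands, 64 long (own y) x 16 wide (own x) x 14 high; a round 6 mm steel stem, 80 long, on the handle's centre line points to own +y; the handle's -y end is the tail. Origin: centre of the handle's underside, z up. Balances 13 mm ahead (+y) of it. Grip across the 16 mm width.
- dock: Bamboo and plastic charging dock on a wooden block 2 to 10 mm proud of the bench; 176 long (own y), 60 wide (own x), 24 high without lid. Origin: centre of its underside (= block's top), z up. Groove on its centre line, walls to z = 24: for the handle, 19 wide, floor z = 12, from the end stop's face at y = -80 to y = 0; then for the stem, 10 wide, to an end wall at y = 80. Lid on its +x side.
- seat (a point): Point of the dock on the groove floor (dock x 0, y -48, z 12), axes as the dock's: where the probe's origin belongs when fully home, tail on the end stop, own y along the dock's own y. The latched lid holds the origin 0.5 to 4.5 mm above it, pressed on the sprung pads.
- finger_gap (a point): Point of the dock (x 0, y -45, z 8), axes as the dock's: middle of the floor of a gap for the fingers, cut right across the dock and open at both long sides, 42 long (dock y -66 to -24), down to z = 8. The handle bridges it.
- pads (a point): Point of the dock (x 0, y -48, z 18), axes as the dock's: height of the tops of two brass contact pads at rest (dock y -79 to -68 and -23.5 to -17). They are sprung together and so carry the handle's underside 6 mm above the groove floor; pushing them down takes about 2.8 N at first, 5.2 N at the floor.
- lid (a joint): Angle of the black lid, rad: about 2 at the start (leaning back past upright), stop 2.25; 0 level. Stiff hinge: stays where left; 1 N at the free edge moves it. The catch bracket's height is adjustable and not measured: the tab lands and is latched at some angle from 0 to 0.13, snapping 0.035 before that after at most 10 N on the tab, then stops hard. Unlatched, it springs back to about 0.18.
- hinge (a point): Middle of the lid's hinge line (dock x 30, y 0, z 24), along the dock's own y; axes as the dock's. The lid is 60 from hinge to free edge, 176 long. Inside it a rubber pad presses the handle down and a keeper rib drops just ahead of the handle's front face: if the tail is over 2.5 mm from the end stop, the rib lands on the handle and the lid cannot close.
- lid_tab (a point): Middle of the tab's edge on the lid's free edge, outer face; moves with the lid. 66 mm from the hinge line along the lid, 12 mm outward of it; at lid angle 0 at dock x -36, y 0, z 36. Outer face flat, level at z = 36 then. Under the tab a steel bracket at the dock's front (x -37 to -31, y -15 to 15, up to z 41) bears a snap catch and two rubber-tipped legs on which the tab lands.
- ramekin: White ceramic ramekin, 88 across, 46 high; origin under its centre. Bystander.
- scraper: Red plastic grill scraper with a steel blade, about 225 long (own x, blade at +x), 85 wide, 24 high; origin on the bench below its middle. Bystander.
- skewer1: Flat steel skewer, 285 long (own y), 6 wide, 3 thick, ring at the -y end; origin on the bench near its middle. Bystander.
- skewer2: A second skewer like skewer1. Bystander.

How it is judged:
By the outcome, as a careful person would: the job done as asked, in the order asked, and still so for the second after the job is handed in, with the robot touching nothing.
It also fails if it takes over 58 s, if anything falls off the work surface, if the arm or the gripper's body presses on something with over 40 N, if the wrist force passes 120 N, or if a joint passes its speed limit or range.

## Working session

There is one attempt and no reset: what is moved stays moved. The work goes in short steps, Python scripts to look and compute and a tool call to move; the robot and the scene stay as the last step left them, time stands still between calls to the robot, and variables do not carry over. Pictures are saved under pics/ and viewed, and the job is handed in when it is done.

Besides the shell and the picture viewer there is one more tool, called after ">>>" by a JSON object that holds its "name" and its "arguments". apply_moves: Moves the arm, as the interface text tells. Its arguments: {"type":"object","properties":{"deltas":{"type":"array"},"grip":{"type":"number"},"grip_force":{"type":"number"}},"required":["deltas"]}

```bash
ls; mkdir -p pics
python3 - <<'E'
from rig import sensors, viewer, env
import cv2
for n in ["scene","top","wrist"]:
    f=viewer.grab_frame(n); cv2.imwrite(f"pics/{n}0.png",f["img"]); print(n,f["fovy"],f["cx"],f["cy"],f["extrinsics"],[k for k in f])
s=sensors.sense(); print(s)
E
```

```text
pics
scene 49.53162290889946 324.9494905336539 235.96568219946244 [[-7.50916403e-01  6.60392982e-01  2.38018514e-03  4.76381649e+02]
 [-5.14199939e-01 -5.86937934e-01  6.25381711e-01  2.42867845e+02]
 [ 4.14394714e-01  4.68385494e-01  7.80315353e-01 -1.44157066e+03]
 [ 0.00000000e+00  0.00000000e+00  0.00000000e+00  1.00000000e+00]] ['img', 'fovy', 'cx', 'cy', 'extrinsics']
top 50.1081933620568 314.33055636957647 239.83648599744785 [[ 1.17179585e-02 -9.99850864e-01 -1.26861467e-02 -2.26646833e+01]
 [ 9.92061564e-01  1.00361989e-02  1.25352017e-01 -6.13302672e+02]
 [-1.25206001e-01 -1.40543083e-02  9.92031216e-01 -1.09665689e+03]
 [ 0.00000000e+00  0.00000000e+00  0.00000000e+00  1.00000000e+00]] ['img', 'fovy', 'cx', 'cy', 'extrinsics']
wrist 66.25807781722943 318.4669373854728 238.04620134546295 [[ 3.08681443e-01  9.51165254e-01 -6.53285179e-04 -5.75964116e+02]
 [-9.12564340e-01  2.95960479e-01 -2.82194472e-01  3.67446443e+01]
 [-2.68220230e-01  8.77043615e-02  9.59357000e-01 -3.79365580e+02]
 [ 0.00000000e+00  0.00000000e+00  0.00000000e+00  1.00000000e+00]] ['img', 'fovy', 'cx', 'cy', 'extrinsics']
{'time_s': 0.15, 'joint_pos': array([ 1.12300833e+00,  1.50833171e-01,  1.43786995e+00,  4.37541831e-05,
        1.55380808e+00, -1.33983063e-01]), 'qvel': array([-0.0002402 , -0.00108325, -0.00330994,  0.00096993,  0.00088224,
        0.00090058]), 'joint_efforts': array([ 1.74813365e-03, -7.13377404e+01, -5.71044731e+01, -2.20250004e-04,
        7.14457230e-03,  2.54805047e-05]), 'ee_pos': array([177.40180325, 546.74430019, 230.84270476]), 'ee_rot': array([-1.52674780e-04,  1.56259837e-01,  9.87715876e-01, -4.33706082e-04]), 'wrist_force': array([0.36422887, 0.7584167 , 0.33342807]), 'ft_torque': array([ 0.01222145, -0.0023883 , -0.02279168]), 'gripper_width': 85.14856054165456}
```

View pics/scene0.png

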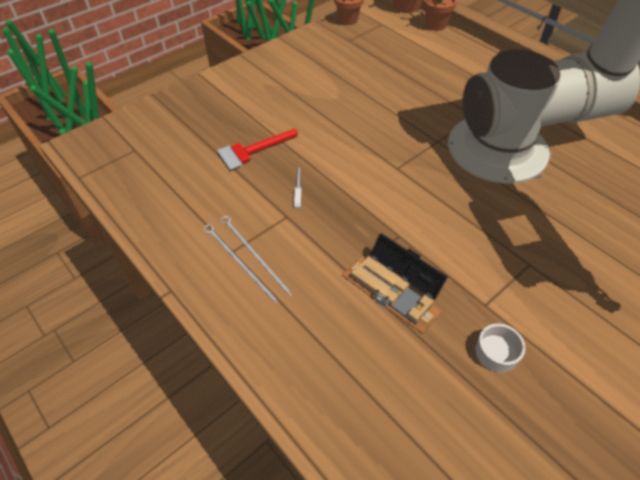

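View pics/top0.png

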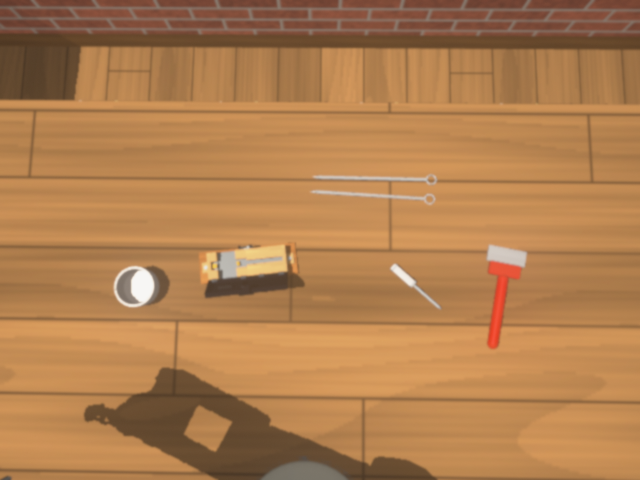

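View pics/wrist0.png

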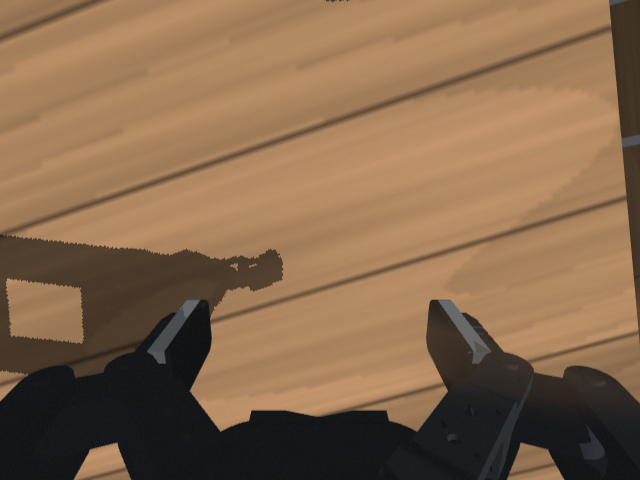

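```bash
cat > h.py <<'E'
import numpy as np, cv2
from rig import sensors, viewer, env
def cam(f):
    F=240/np.tan(np.radians(f["fovy"])/2); return F,f["cx"],f["cy"],np.array(f["extrinsics"])
def ray(f,u,v):
    F,cx,cy,E=cam(f); R=E[:3,:3];t=E[:3,3]
    d=R.T@np.array([(u-cx)/F,-(v-cy)/F,-1]); return -R.T@t,d
def onz(f,u,v,z):
    o,d=ray(f,u,v); return o+d*(z-o[2])/d[2]
def proj(f,p):
    F,cx,cy,E=cam(f); c=E[:3,:3]@np.array(p,float)+E[:3,3]; return np.array([cx+F*c[0]/-c[2], cy-F*c[1]/-c[2]])
def two(f1,p1,f2,p2):
    o1,d1=ray(f1,*p1);o2,d2=ray(f2,*p2)
    s=np.linalg.lstsq(np.c_[d1,-d2],o2-o1,rcond=None)[0]
    a=o1+d1*s[0];b=o2+d2*s[1]; return (a+b)/2,np.linalg.norm(a-b)
def crop(img,x0,y0,x1,y1,k,name):
    cv2.imwrite("pics/"+name,cv2.resize(img[y0:y1,x0:x1],None,fx=k,fy=k,interpolation=cv2.INTER_CUBIC))
E
python3 - <<'E'
from h import *
t=cv2.imread("pics/top0.png"); s=cv2.imread("pics/scene0.png")
crop(t,190,225,310,315,6,"t1.png"); crop(s,330,225,460,335,6,"s1.png")
a=cv2.resize(t[255:315,380:450],None,fx=5,fy=5,interpolation=3);b=cv2.resize(s[160:220,270:330],None,fx=5,fy=5,interpolation=3)
cv2.imwrite("pics/p1.png",np.hstack([a,b]))
E
```

```text
(no output)
```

View pics/t1.png

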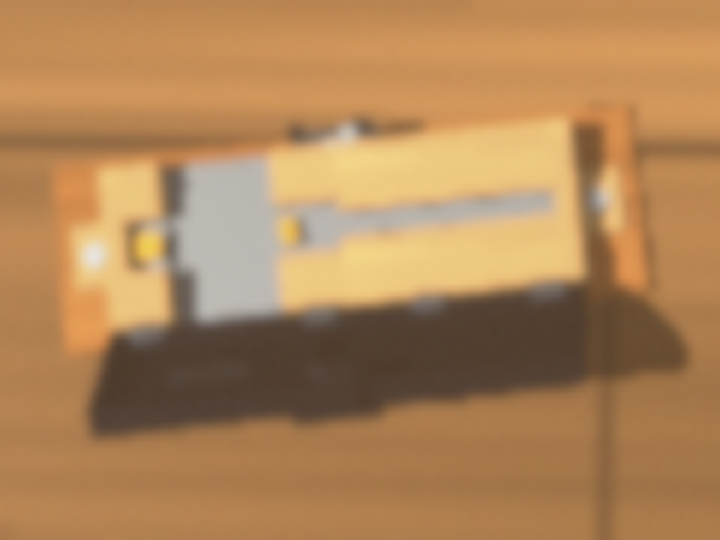

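View pics/s1.png

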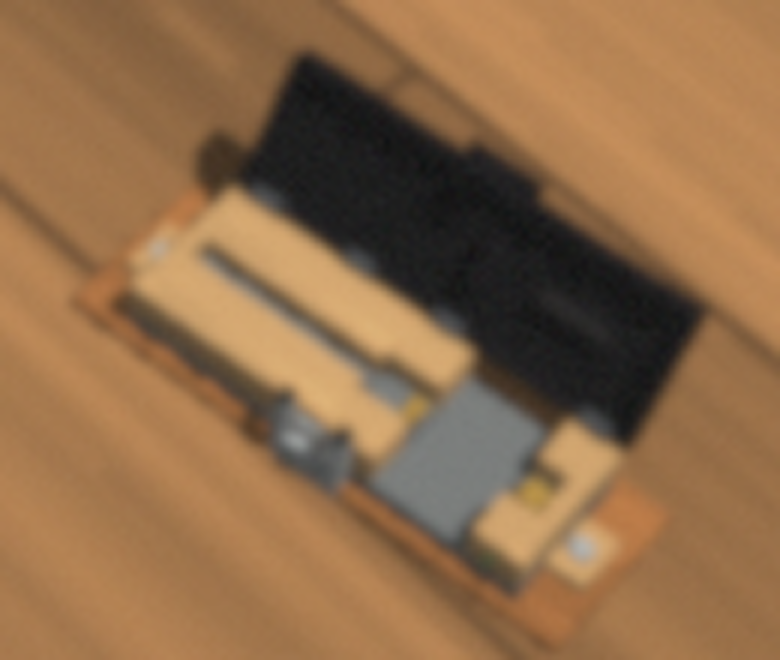

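View pics/p1.png

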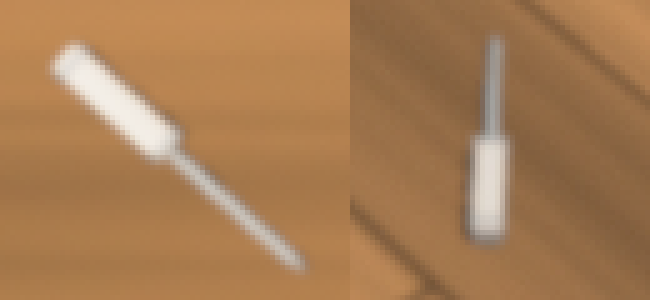

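Run:
```python
from h import *
f=viewer.grab_frame("top"); g=viewer.grab_frame("scene")
T=lambda u,v,x0,y0,k:(x0+(u+.5)/k-.5,y0+(v+.5)/k-.5)
for p in [(65,56),(170,147),(303,268)]: print("probe",onz(f,*T(*p,380,255,5),10).round(1))
for p in [(489,236),(490,137),(495,37)]: print("probe s",onz(g,*T(p[0]-350,p[1],270,160,5),10).round(1))
print("corners top")
for p in [(97,165),(573,120),(585,285),(110,330)]: print(onz(f,*T(*p,190,225,6),30).round(1))
print("scene")
for p in [(512,570),(135,285),(232,188),(625,452)]: print(onz(g,*T(*p,330,225,6),30).round(1))
for a,b in [((148,245),(537,492)),((290,230),(412,407)),((92,255),(580,547)),((600,198),(158,247))]: print(two(f,T(*a,190,225,6),g,T(*b,330,225,6)))
```

```text
probe [ 560.1 -192.2   10. ]
probe [ 519.8 -238.8   10. ]
probe [ 466.8 -297.1   10. ]
probe s [ 559.4 -188.9   10. ]
probe s [ 515.7 -241.1   10. ]
probe s [ 467.  -296.1   10. ]
corners top
[584.6 225.6  30. ]
[603.3  49.2  30. ]
[542.1  43.6  30. ]
[523.6 218.5  30. ]
scene
[586.2 225.2  30. ]
[602.1  53.5  30. ]
[544.5  45.3  30. ]
[521.2 219.4  30. ]
(array([554.75073614, 207.54308674,  25.04003618]), np.float64(2.360768143732467))
(array([561.34579114, 154.47071202,  24.32260463]), np.float64(1.0881081657935754))
(array([552.4935068 , 229.8755212 ,  13.19339942]), np.float64(0.36897827039331776))
(array([575.85315585,  39.41049904,  14.68912479]), np.float64(0.40044387899844913))
```

```bash
cat >> h.py <<'E'
from scipy.spatial.transform import Rotation as Ro
def tool():
    s=sensors.sense(); q=s["ee_rot"]; return np.array(s["ee_pos"]),Ro.from_quat([q[1],q[2],q[3],q[0]]).as_matrix()
E
python3 - <<'E'
from h import *
f=viewer.grab_frame("wrist");p,R=tool();F,cx,cy,E=cam(f)
c=-E[:3,:3].T@E[:3,3]
print("cam in tool",R.T@(c-p),"axes in tool (rows: right,up,back)\n",E[:3,:3]@R)
print(proj(f,p))
E
```

```text
cam in tool [  71.80553758    1.25648448 -143.09194681] axes in tool (rows: right,up,back)
 [[-1.69307309e-05  9.99999976e-01 -2.18869304e-04]
 [ 9.59326022e-01  7.80290082e-05  2.82300508e-01]
 [ 2.82300518e-01 -2.05187465e-04 -9.59326000e-01]]
[315.4636513  304.55074289]
```

>>> {"name": "apply_moves", "arguments": {"deltas": [[[2.8,-2.8,-0.6],[0,0,-0.082]],[[2.8,-2.8,-0.6],[0,0,-0.082]],[[2.8,-2.8,-0.6],[0,0,-0.082]],[[2.8,-2.8,-0.6],[0,0,-0.082]],[[2.8,-2.8,-0.6],[0,0,-0.082]],[[2.8,-2.8,-0.6],[0,0,-0.082]],[[2.8,-2.8,-0.6],[0,0,-0.082]],[[2.8,-2.8,-0.6],[0,0,-0.082]],[[2.8,-2.8,-0.6],[0,0,-0.082]],[[2.8,-2.8,-0.6],[0,0,-0.082]]], "grip_force": 20}}

```text
time_s: 1.13
ee_pos: [458.6, 265.2, 171.1]
ee_rot: [0.0, 0.539, 0.842, 0.0]
wrist_force: [-0.9, 0.5, 0.7]
gripper_width: 85.5
```

>>> {"name": "apply_moves", "arguments": {"deltas": [[[2.8,-2.8,-0.6],[0,0,-0.082]],[[2.8,-2.8,-0.6],[0,0,-0.082]],[[2.8,-2.8,-0.6],[0,0,-0.082]],[[2.0,-2.0,-0.3],[0,0,-0.082]],[[0,0,0],[0,0,0]],[[0,0,0],[0,0,0]]]}}

```text
time_s: 1.63
ee_pos: [562.0, 161.7, 149.6]
ee_rot: [-0.0, 0.668, 0.744, -0.0]
wrist_force: [0.2, -0.6, 0.1]
gripper_width: 84.9
```

Run:
```python
from h import *
import pickle
f=viewer.grab_frame("wrist");cv2.imwrite("pics/w1.png",f["img"]);pickle.dump(f,open("w1.pkl","wb"))
s=sensors.sense();print(s["ee_pos"],s["ee_rot"],s["wrist_force"],s["joint_pos"])
```

```text
[561.44977861 162.63907988 149.93332855] [-3.65481755e-04  6.67607444e-01  7.44513334e-01 -2.50192360e-04] [-0.62610613 -1.00413033 -0.40812565] [1.50054627e-01 2.10474060e-01 1.53290119e+00 2.49115328e-04
 1.39906855e+00 4.11969123e-02]
```

View pics/w1.png

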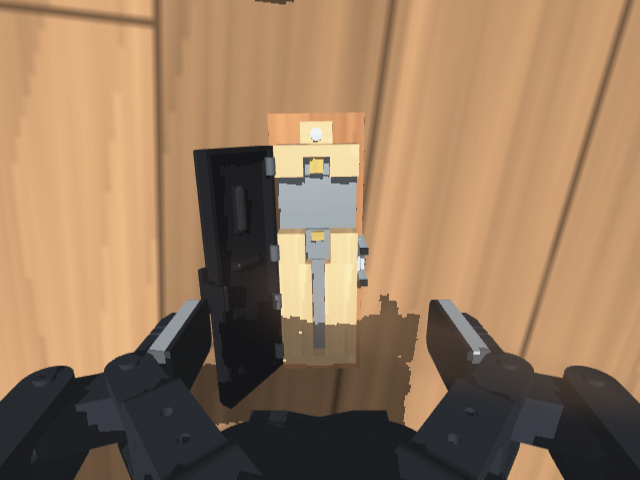

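Run:
```python
from h import *
i=cv2.imread("pics/w1.png")
crop(i,260,100,380,250,4,"w1a.png"); crop(i,260,225,380,375,4,"w1b.png")
```

```text
(no output)
```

View pics/w1a.png

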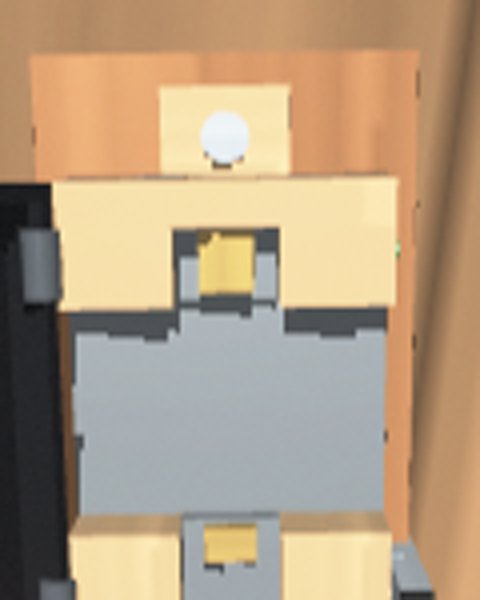

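View pics/w1b.png

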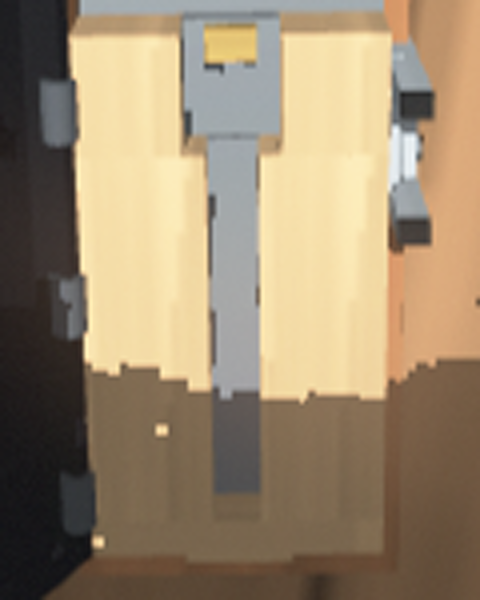

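```bash
cat > fitdock.py <<'E'
from h import *
import pickle
from scipy.optimize import least_squares
f=pickle.load(open("w1.pkl","rb"))
A=lambda u,v:(260+(u+.5)/4-.5,100+(v+.5)/4-.5); B=lambda u,v:(260+(u+.5)/4-.5,225+(v+.5)/4-.5)
obs=[((30,-88,24),A(53,181)),((-30,-88,24),A(398,178)),((9.5,-80,24),A(173,228)),((-9.5,-80,24),A(281,226)),
((-30,-66,24),A(396,305)),((-30,-24,24),A(392,530)),((30,-24,24),A(72,533)),((9.5,-24,24),A(182,532)),((-9.5,-24,24),A(282,531)),
((9.5,0,24),B(184,152)),((-9.5,0,24),B(281,151)),((-30,88,24),B(385,554)),((5,80,24),B(214,518)),((-5,80,24),B(260,518))]
def T(q,d):
    c,s=np.cos(q[3]),np.sin(q[3]);return np.array([q[0]+c*d[0]-s*d[1],q[1]+s*d[0]+c*d[1],q[2]+d[2]])
def res(q): return np.concatenate([proj(f,T(q,d))-o for d,o in obs])
r=least_squares(res,[564,134,6,np.pi+.1],loss="soft_l1")
if __name__=="__main__":
    print(r.x, res(r.x).reshape(-1,2).round(1).tolist())
    q=r.x
    for n in ("top","scene"):
        print(n,[ (proj(viewer.grab_frame(n),T(q,d))).round(1).tolist() for d in [(0,-48,18),(30,88,24),(-30,-88,24)]])
    print("seat",T(q,(0,-48,12)))
E
python3 fitdock.py
```

```text
[564.58735397 137.1092049    4.19829493   3.26087587] [[0.4, 0.1], [0.1, -0.3], [0.0, -0.3], [0.0, -0.2], [0.0, -0.3], [0.0, 0.2], [-0.3, 0.4], [-0.4, 0.3], [0.0, 0.2], [-0.2, 0.5], [0.4, 0.5], [-0.6, -1.1], [-0.1, -0.0], [0.5, -0.2]]
top [[224.3, 264.1], [286.0, 270.7], [204.8, 252.5]]
scene [[409.0, 301.4], [368.2, 256.8], [416.6, 320.3]]
seat [558.87532763 184.76812595  16.19829493]
```

>>> {"name": "apply_moves", "arguments": {"deltas": [[[-0.2,-3.8,0.1],[0,0,-0.083]],[[-0.2,-3.8,0],[0,0,-0.083]],[[-0.2,-3.8,0],[0,0,-0.083]],[[-0.2,-3.8,-0.5],[0,0,-0.083]],[[-0.2,-3.8,-0.5],[0,0,-0.083]],[[-0.2,-3.8,-0.5],[0,0,-0.083]],[[-0.2,-3.8,-0.5],[0,0,-0.083]],[[-0.3,-3.8,-0.5],[0,0,-0.083]],[[-0.3,-3.8,-0.5],[0,0,-0.083]],[[-0.3,-3.4,-0.2],[0,0,-0.083]]], "grip": -0.1}}

```text
time_s: 2.82
ee_pos: [537.9, -214.8, 118.9]
ee_rot: [-0.0, 0.912, 0.411, -0.0]
wrist_force: [1.2, 0.9, -0.2]
gripper_width: 38.7
```

>>> {"name": "apply_moves", "arguments": {"deltas": [[[0,0,0],[0,0,0]],[[0,0,0],[0,0,0]],[[0,0,0],[0,0,0]]]}}

```text
time_s: 3.07
ee_pos: [538.5, -212.6, 119.4]
ee_rot: [-0.0, 0.911, 0.413, 0.0]
wrist_force: [0.3, 0.0, 0.5]
gripper_width: 38.4
```

Run:
```python
from h import *
import pickle
f=viewer.grab_frame("wrist");cv2.imwrite("pics/w2.png",f["img"]);pickle.dump(f,open("w2.pkl","wb"))
s=sensors.sense();print(s["ee_pos"],s["ee_rot"],s["wrist_force"],s["joint_pos"],s["gripper_width"])
```

```text
[ 538.66092026 -212.14054118  119.46459668] [-5.12580411e-05  9.10712429e-01  4.13040988e-01  1.05519117e-04] [1.03523604 0.3577204  0.05780255] [-5.08356167e-01  2.20398564e-01  1.58501694e+00  2.37139785e-04
  1.33613413e+00  2.10803670e-01] 38.54499776449978
```

View pics/w2.png

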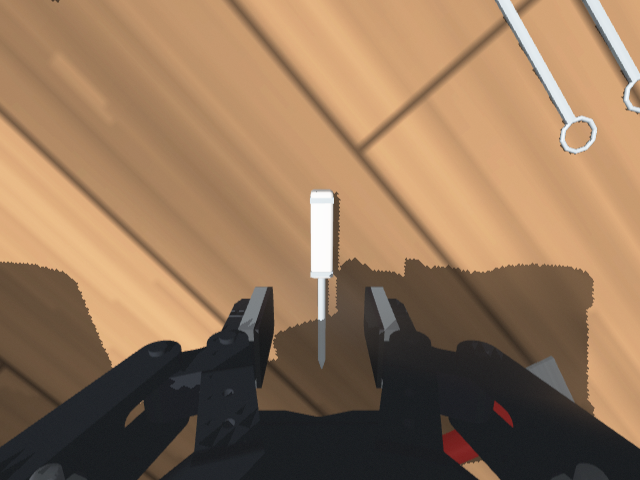

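```bash
cat > pr.py <<'E'
from h import *
import pickle,sys
def axis(f,box,ztop,show=0):
    x0,y0,x1,y1=box; c=f["img"][y0:y1,x0:x1].astype(int)
    m=((c.min(2)>150)&((c.max(2)-c.min(2))<30)).astype(np.uint8)
    m=cv2.morphologyEx(m,cv2.MORPH_OPEN,np.ones((9,9),np.uint8))
    n,l,st,_=cv2.connectedComponentsWithStats(m);k=1+np.argmax(st[1:,4])
    cs,_=cv2.findContours((l==k).astype(np.uint8),cv2.RETR_EXTERNAL,cv2.CHAIN_APPROX_NONE)
    r=cv2.minAreaRect(cs[0]); b=cv2.boxPoints(r)+[x0,y0]
    return r,b
if __name__=="__main__":
    f=pickle.load(open("w2.pkl","rb"));r,b=axis(f,(280,170,365,300),14);print(b)
    P=np.array([onz(f,*p,14) for p in b]);print(P.round(1));print("c",P.mean(0))
    e=sorted([(np.linalg.norm(P[i]-P[(i+1)%4]),i) for i in range(4)]);print(e)
    i=e[3][1];d=P[(i+1)%4]-P[i];print("dir",np.degrees(np.arctan2(d[1],d[0])))
    tip=onz(f,321.5,367,7);print("tip",tip, onz(f,322,280,7)); 
    p,R=tool();print("tool y ang",np.degrees(np.arctan2(R[1,1],R[0,1])), "in tool",R.T@(P.mean(0)-p))
    crop(f["img"],290,180,355,300,5,"w2a.png")
E
python3 pr.py
```

```text
[[310. 190.]
 [332. 190.]
 [332. 277.]
 [310. 277.]]
[[ 556.1 -183.    14. ]
 [ 567.3 -192.8   14. ]
 [ 526.  -241.    14. ]
 [ 513.9 -230.4   14. ]]
c [ 540.82405797 -211.78047745   14.        ]
[(np.float64(14.923757991874401), 0), (np.float64(15.992588430526034), 2), (np.float64(63.47726666644276), 3), (np.float64(63.4786684876271), 1)]
dir -130.66627785996798
tip [ 466.96331766 -296.98573682    7.        ] [ 517.04851905 -240.19558329    7.        ]
tool y ang -41.207982337491956 in tool [  1.67121147   1.39082398 105.46498293]
```

View pics/w2a.png

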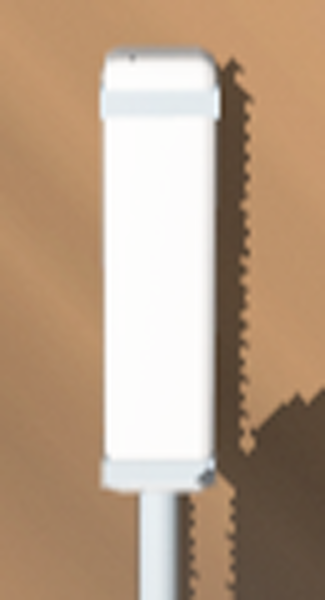

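>>> {"name": "apply_moves", "arguments": {"deltas": [[[0.1,-0.1,-3],[0,0,0]],[[0,0,-3],[0,0,0]],[[0,0,-3],[0,0,0]],[[0,0,-1.5],[0,0,0]],[[0,0,-0.8],[0,0,0]],[[0,0,-0.35],[0,0,0]],[[0,0,0],[0,0,0]],[[0,0,0],[0,0,0]]]}}

```text
time_s: 3.78
ee_pos: [540.2, -214.0, 4.0]
ee_rot: [0.001, 0.911, 0.413, 0.0]
wrist_force: [-0.0, 0.3, -0.3]
gripper_width: 38.2
```

>>> {"name": "apply_moves", "arguments": {"deltas": [[[0,0,0],[0,0,0]],[[0,0,0],[0,0,0]],[[0,0,0],[0,0,0]],[[0,0,0],[0,0,0]],[[0,0,0],[0,0,0]],[[0,0,0],[0,0,0]]], "grip": -1, "grip_force": 25}}

```text
time_s: 4.28
ee_pos: [540.0, -214.3, 4.0]
ee_rot: [0.001, 0.911, 0.412, 0.001]
wrist_force: [-0.8, 1.2, 6.7]
gripper_width: 15.5
```

>>> {"name": "apply_moves", "arguments": {"deltas": [[[0,0,0.5],[0,0,0]],[[0,0,1],[0,0,0]],[[0,0,2],[0,0,0]],[[0,0,2.5],[0,0,0]],[[0,0,2.5],[0,0,0]],[[0,0,1.5],[0,0,0]],[[0,0,0],[0,0,0]],[[0,0,0],[0,0,0]]]}}

```text
time_s: 4.95
ee_pos: [539.8, -214.3, 104.1]
ee_rot: [0.001, 0.911, 0.412, 0.001]
wrist_force: [-0.7, -1.0, -0.7]
gripper_width: 15.2
```

Run:
```python
from h import *
import pickle
f=viewer.grab_frame("wrist");cv2.imwrite("pics/w3.png",f["img"]);pickle.dump(f,open("w3.pkl","wb"))
s=sensors.sense();print(s["ee_pos"],s["ee_rot"],s["wrist_force"],s["gripper_width"])
g=viewer.grab_frame("scene");crop(g["img"],230,60,390,240,4,"s3.png")
```

```text
[ 539.37790301 -214.07134683  102.90870861] [7.78757275e-05 9.11083604e-01 4.12221609e-01 7.74161495e-05] [-0.32864407  0.02878029 -0.55860119] 14.828069259879587
```

View pics/w3.png

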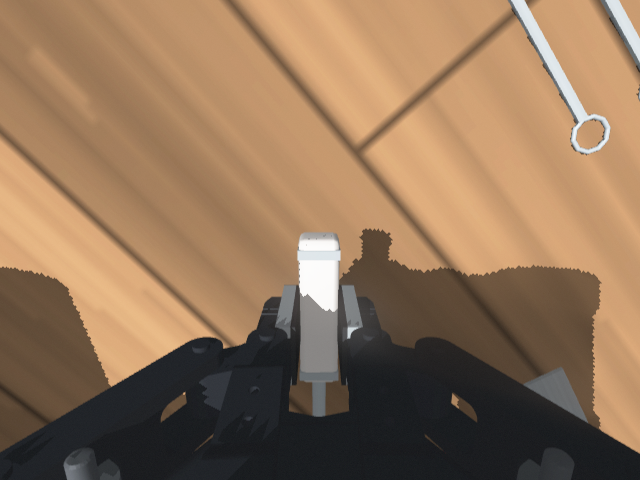

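View pics/s3.png

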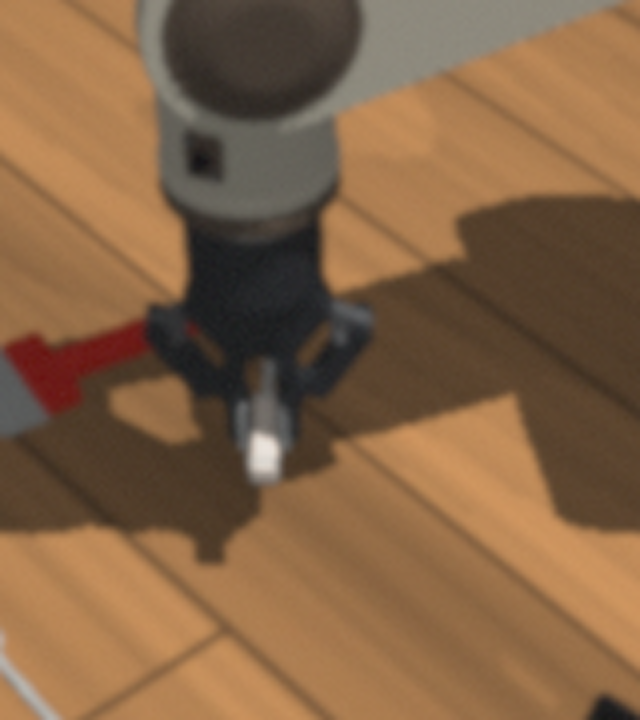

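Run:
```python
from h import *
f=cv2.imread("pics/w3.png");crop(f,280,225,360,425,3,"w3a.png")
```

```text
(no output)
```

View pics/w3a.png

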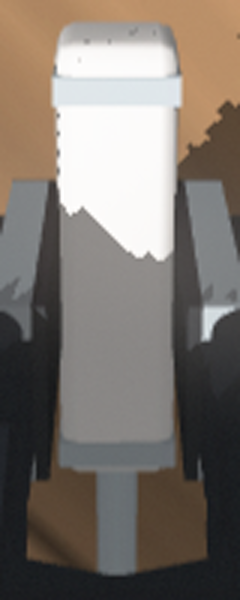

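Run:
```python
from h import *
import pickle
f=pickle.load(open("w3.pkl","rb")); p,R=tool()
for (u,v) in [(118.5,45),(55,90),(181,90),(60,455),(174,455),(117.5,466)]:
    P=onz(f,280+(u+.5)/3-.5,225+(v+.5)/3-.5,p[2]+10.5);print(u,v,(R.T@(P-p)).round(1))
P=onz(f,280+(118+.5)/3-.5,225+(28.5)/3-.5,p[2]-3);print("tail bottom",(R.T@(P-p)).round(1))
q=pickle.load(open("w2.pkl","rb"))
print(np.degrees(np.arctan2(R[1,0],R[0,0])))
```

```text
118.5 45 [ 32.9   0.5 -10.5]
55 90 [ 26.8  -7.7 -10.5]
181 90 [ 26.8   8.5 -10.5]
60 455 [-28.2  -7.9 -10.5]
174 455 [-28.3   8.4 -10.5]
117.5 466 [-30.1   0.4 -10.5]
tail bottom [31.3  0.5  3. ]
48.688684838052275
```

>>> {"name": "apply_moves", "arguments": {"deltas": [[[0.16,3,0.5],[0,0,0.075]],[[0.16,3.6,0.5],[0,0,0.075]],[[0.16,3.6,0.5],[0,0,0.075]],[[0.16,3.6,0.5],[0,0,0.075]],[[0.16,3.6,0],[0,0,0.075]],[[0.16,3.6,0],[0,0,0.075]],[[0.16,3.6,0],[0,0,0.075]],[[0.16,3.6,0],[0,0,0.075]],[[0.16,3.6,0],[0,0,0.075]],[[0.16,3.6,0],[0,0,0.075]]]}}

```text
time_s: 5.88
ee_pos: [554.7, 141.6, 121.7]
ee_rot: [-0.001, 0.695, 0.719, -0.001]
wrist_force: [0.3, -0.0, -0.6]
gripper_width: 15.2
```

>>> {"name": "apply_moves", "arguments": {"deltas": [[[0.2,2,-0.5],[0,0,0.045]],[[0.17,1.84,-0.5],[0,0,0.045]],[[0,0,0],[0,0,0]],[[0,0,0],[0,0,0]],[[0,0,0],[0,0,0]],[[0,0,0],[0,0,0]]]}}

```text
time_s: 6.38
ee_pos: [559.2, 177.5, 112.6]
ee_rot: [-0.0, 0.664, 0.747, -0.0]
wrist_force: [0.5, -0.5, -0.1]
gripper_width: 15.3
```

Run:
```python
from h import *
import pickle
f=viewer.grab_frame("wrist");cv2.imwrite("pics/w4.png",f["img"]);pickle.dump(f,open("w4.pkl","wb"))
s=sensors.sense();p,R=tool();print(s["ee_pos"],s["ee_rot"],s["wrist_force"],s["gripper_width"],np.degrees(np.arctan2(R[1,0],R[0,0])))
```

```text
[559.25214772 177.43497835 112.75312158] [-2.58176920e-05  6.64388024e-01  7.47387810e-01 -1.19475257e-04] [-0.24022223 -0.05978887 -1.18854376] 14.94612073740381 96.72921314744364
```

View pics/w4.png

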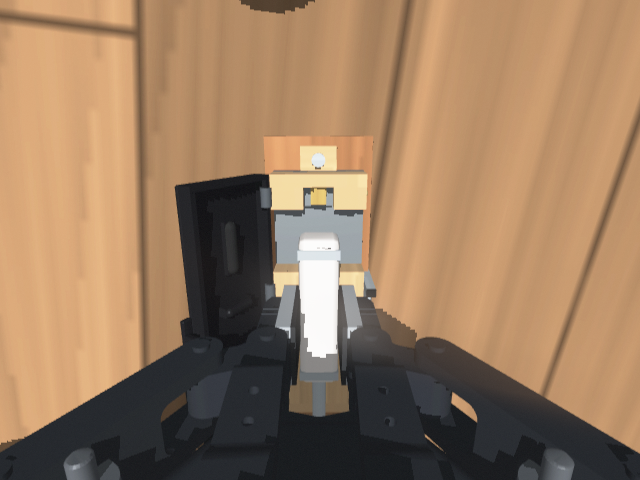

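Run:
```python
from h import *
import pickle
f=pickle.load(open("w4.pkl","rb"));crop(f["img"],255,120,385,280,4,"w4a.png")
```

```text
(no output)
```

View pics/w4a.png

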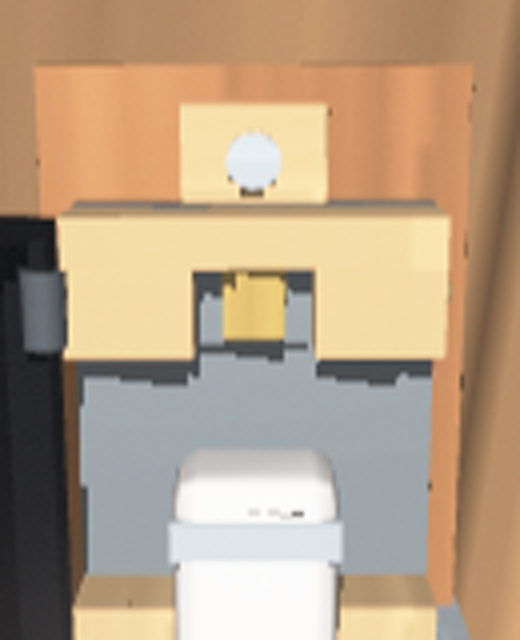

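Run:
```python
from h import *
import pickle
f=pickle.load(open("w4.pkl","rb")); p,R=tool()
c=lambda u,v:(255+(u+.5)/4-.5,120+(v+.5)/4-.5)
for n,a,y in [((57,218),(449,218),-88),((193,271),(315,271),-80),((66,357),(445,357),-66),((75,606),(437,606),-24)]:
    for h in (4.2,6):
        A=R.T@(onz(f,*c(*n),24+h)-p);B=R.T@(onz(f,*c(*a),24+h)-p);print(y,h,((A+B)/2).round(2),np.linalg.norm(A-B).round(1))
A=R.T@(onz(f,*c(168,545),p[2]+10)-p);B=R.T@(onz(f,*c(343,545),p[2]+10)-p);print("band",A,B)
import numpy as np
```

```text
-88 4.2 [4.695e+01 4.000e-02 8.455e+01] 60.1
-88 6 [4.716e+01 5.000e-02 8.275e+01] 59.7
-80 4.2 [38.81  0.2  84.55] 18.9
-80 6 [39.08  0.2  82.75] 18.8
-66 4.2 [25.24  0.43 84.55] 59.7
-66 6 [25.61  0.43 82.75] 59.2
-24 4.2 [-16.76   0.51  84.56] 59.9
-24 6 [-16.06   0.51  82.75] 59.5
band [ 26.7523308   -7.94347487 -10.00152385] [ 26.75430214   8.78526338 -10.00508554]
```

>>> {"name": "apply_moves", "arguments": {"deltas": [[[0,0,-1.5],[0,0,0]],[[0,0,-2],[0,0,0]],[[0,0,-2],[0,0,0]],[[0,0,-1.2],[0,0,0]],[[0,0,-0.8],[0,0,0]],[[0,0,-0.3],[0,0,0]],[[0,0,0],[0,0,0]],[[0,0,0],[0,0,0]]]}}

```text
time_s: 7.1
ee_pos: [559.7, 178.3, 35.6]
ee_rot: [0.0, 0.664, 0.748, 0.0]
wrist_force: [-0.7, 0.0, -0.1]
gripper_width: 15.2
```

Run:
```python
from h import *
import pickle
f=viewer.grab_frame("wrist");cv2.imwrite("pics/w5.png",f["img"]);pickle.dump(f,open("w5.pkl","wb"))
s=sensors.sense();p,R=tool();print(s["ee_pos"],s["wrist_force"],s["gripper_width"],np.degrees(np.arctan2(R[1,0],R[0,0])))
crop(f["img"],240,160,400,300,4,"w5a.png")
```

```text
[559.72257798 178.32177983  35.74695488] [-0.40742561 -0.18344399 -0.50857833] 15.116297793801632 96.80972145711638
```

View pics/w5a.png

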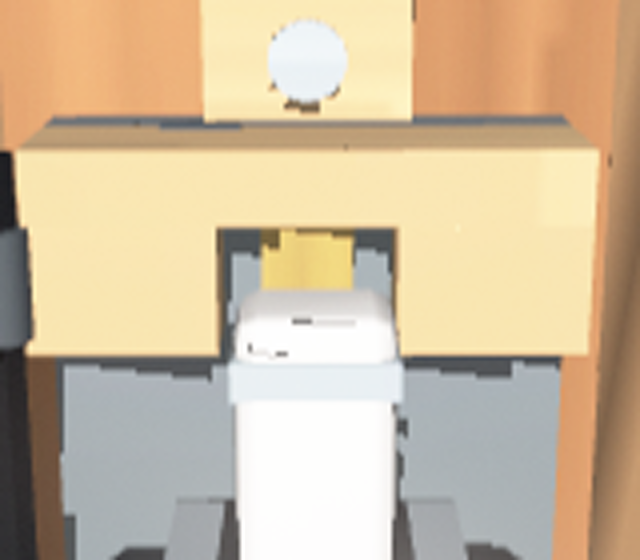

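>>> {"name": "apply_moves", "arguments": {"deltas": [[[-0.08,0,-0.1],[0,0,0]],[[0,0,-0.15],[0,0,0]],[[0,0,-0.15],[0,0,0]],[[0,0,-0.1],[0,0,0]],[[0,0,0],[0,0,0]],[[0,0,0],[0,0,0]]]}}

```text
time_s: 7.65
ee_pos: [558.4, 178.3, 29.7]
ee_rot: [-0.0, 0.664, 0.748, -0.0]
wrist_force: [-1.0, 0.1, -0.3]
gripper_width: 14.8
```

Run:
```python
from h import *
import pickle
f=viewer.grab_frame("wrist")
s=sensors.sense();p,R=tool();print(s["ee_pos"],s["wrist_force"],s["gripper_width"],np.degrees(np.arctan2(R[1,0],R[0,0])))
crop(f["img"],240,160,400,300,4,"w6a.png")
```

```text
[558.41794438 178.28504031  29.75131611] [ 0.15435577  0.21837015 -0.93248576] 15.559860421128585 96.81582759865046
```

View pics/w6a.png

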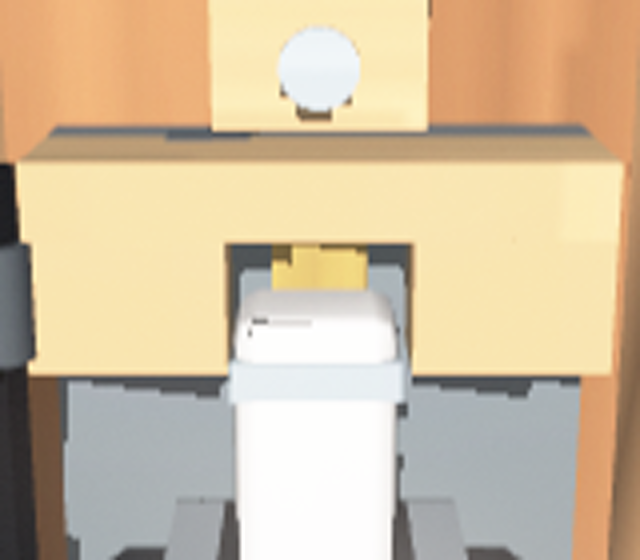

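>>> {"name": "apply_moves", "arguments": {"deltas": [[[0.02,0,-0.1],[0,0,0]],[[0,0,-0.1],[0,0,0]],[[0,0,-0.05],[0,0,0]],[[0,0,0],[0,0,0]],[[0,0,0],[0,0,0]]]}}

```text
time_s: 8.12
ee_pos: [558.6, 178.3, 27.2]
ee_rot: [-0.0, 0.664, 0.748, -0.0]
wrist_force: [0.5, 0.3, 0.5]
gripper_width: 15.2
```

>>> {"name": "apply_moves", "arguments": {"deltas": [[[0,0,-0.05],[0,0,0]],[[0,0,-0.02],[0,0,0]],[[0,0,0],[0,0,0]],[[0,0,0],[0,0,0]]]}}

```text
time_s: 8.45
ee_pos: [558.6, 178.3, 26.7]
ee_rot: [-0.0, 0.664, 0.748, 0.0]
wrist_force: [-0.5, 0.1, 0.9]
gripper_width: 15.3
```

>>> {"name": "apply_moves", "arguments": {"deltas": [[[0,0,-0.05],[0,0,0]],[[0,0,0],[0,0,0]],[[0,0,0],[0,0,0]]]}}

```text
time_s: 8.7
ee_pos: [558.6, 178.3, 26.1]
ee_rot: [0.0, 0.664, 0.748, 0.0]
wrist_force: [-1.6, -0.7, 3.1]
gripper_width: 15.3
```

>>> {"name": "apply_moves", "arguments": {"deltas": [[[0,0,-0.05],[0,0,0]],[[0,0,0],[0,0,0]],[[0,0,0],[0,0,0]]]}}

```text
time_s: 8.95
ee_pos: [558.6, 178.3, 25.6]
ee_rot: [-0.0, 0.664, 0.748, 0.0]
wrist_force: [0.2, -0.5, 2.9]
gripper_width: 15.2
```

>>> {"name": "apply_moves", "arguments": {"deltas": [[[-0.01,0.07,0.03],[0,0,0]],[[-0.01,0.07,0],[0,0,0]],[[-0.01,0.07,0],[0,0,0]],[[-0.01,0.07,0],[0,0,0]],[[0,0.07,0],[0,0,0]],[[0,0,0],[0,0,0]],[[0,0,0],[0,0,0]]]}}

```text
time_s: 9.53
ee_pos: [558.2, 181.9, 25.9]
ee_rot: [-0.0, 0.664, 0.748, 0.0]
wrist_force: [-0.7, 0.2, 2.7]
gripper_width: 15.2
```

>>> {"name": "apply_moves", "arguments": {"deltas": [[[0,0.05,0],[0,0,0]],[[-0.01,0.05,0],[0,0,0]],[[0,0,0],[0,0,0]],[[0,0,0],[0,0,0]]]}}

```text
time_s: 9.87
ee_pos: [558.1, 182.9, 25.9]
ee_rot: [-0.0, 0.664, 0.748, 0.0]
wrist_force: [0.8, -1.6, 2.2]
gripper_width: 15.5
```

>>> {"name": "apply_moves", "arguments": {"deltas": [[[0,0.04,0],[0,0,0]],[[0,0,0],[0,0,0]],[[0,0,0],[0,0,0]]]}}

```text
time_s: 10.12
ee_pos: [558.1, 183.2, 25.9]
ee_rot: [-0.0, 0.664, 0.748, -0.0]
wrist_force: [0.4, -1.0, 2.0]
gripper_width: 15.2
```

>>> {"name": "apply_moves", "arguments": {"deltas": [[[0,0.03,0],[0,0,0]],[[0,0,0],[0,0,0]],[[0,0,0],[0,0,0]]]}}

```text
time_s: 10.37
ee_pos: [558.1, 183.4, 25.8]
ee_rot: [-0.0, 0.664, 0.748, -0.0]
wrist_force: [-0.1, -1.7, 2.1]
gripper_width: 15.1
```

>>> {"name": "apply_moves", "arguments": {"deltas": [[[0,0.03,0],[0,0,0]],[[0,0,0],[0,0,0]],[[0,0,0],[0,0,0]]]}}

```text
time_s: 10.62
ee_pos: [558.1, 183.4, 25.8]
ee_rot: [0.0, 0.664, 0.748, -0.0]
wrist_force: [-0.0, -6.4, 3.2]
gripper_width: 15.5
```

>>> {"name": "apply_moves", "arguments": {"deltas": [[[0,-0.02,0],[0,0,0]],[[0,0,0],[0,0,0]]]}}

```text
time_s: 10.78
ee_pos: [558.1, 183.4, 25.9]
ee_rot: [0.0, 0.664, 0.748, -0.0]
wrist_force: [-0.8, -3.7, 2.2]
gripper_width: 15.3
```

>>> {"name": "apply_moves", "arguments": {"deltas": [[[0,0,0],[0,0,0]],[[0,0,0],[0,0,0]],[[0,0,0],[0,0,0]],[[0,0,0],[0,0,0]]], "grip": -0.4}}

```text
time_s: 11.12
ee_pos: [558.0, 183.8, 25.8]
ee_rot: [-0.0, 0.664, 0.748, -0.0]
wrist_force: [0.6, 0.3, -0.3]
gripper_width: 25.8
```

Run:
```python
from h import *
import pickle
f=viewer.grab_frame("wrist")
s=sensors.sense();p,R=tool();print(s["ee_pos"],s["wrist_force"],s["gripper_width"])
crop(f["img"],220,160,420,310,4,"w7a.png")
```

```text
[558.01422433 183.73469177  25.78159033] [ 0.79746794  0.0482934  -0.38917543] 25.863754001267694
```

View pics/w7a.png

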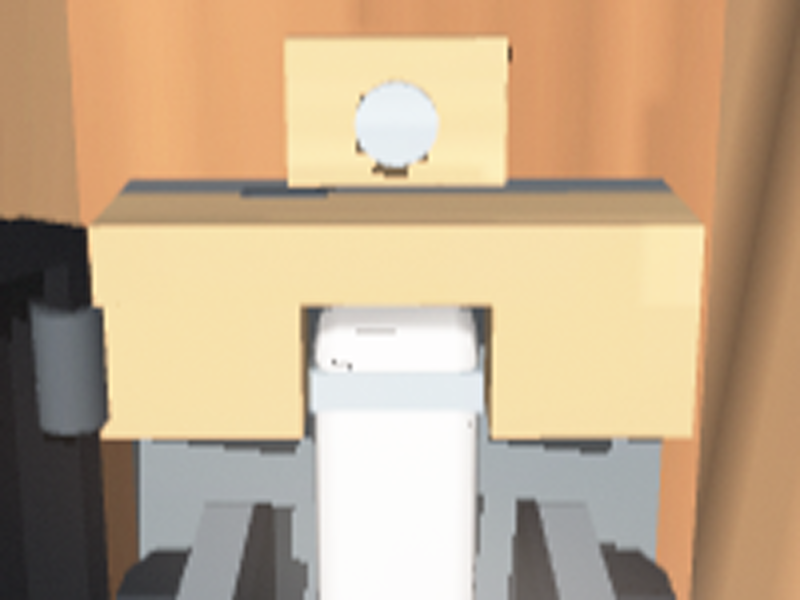

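>>> {"name": "apply_moves", "arguments": {"deltas": [[[0,0,0.5],[0,0,0]],[[0,0,1],[0,0,0]],[[0,0,2],[0,0,0]],[[0,0,3],[0,0,0]],[[0,0,3],[0,0,0]],[[0,0,2],[0,0,0]],[[0,0,1],[0,0,0]],[[0,0,0],[0,0,0]],[[0,0,0],[0,0,0]]]}}

```text
time_s: 11.92
ee_pos: [558.0, 183.6, 150.7]
ee_rot: [0.0, 0.664, 0.748, 0.0]
wrist_force: [0.1, 1.2, -0.5]
gripper_width: 25.6
```

Run:
```python
from h import *
import pickle
f=viewer.grab_frame("wrist");pickle.dump(f,open("w8.pkl","wb"));cv2.imwrite("pics/w8.png",f["img"])
s=sensors.sense();p,R=tool();print(s["ee_pos"],s["wrist_force"],s["gripper_width"])
g=viewer.grab_frame("scene");crop(g["img"],330,225,460,335,6,"s8.png")
```

```text
[557.6272872  183.51498442 149.74843882] [ 0.10611608 -0.27981664 -0.7209067 ] 25.60803642588172
```

View pics/w8.png

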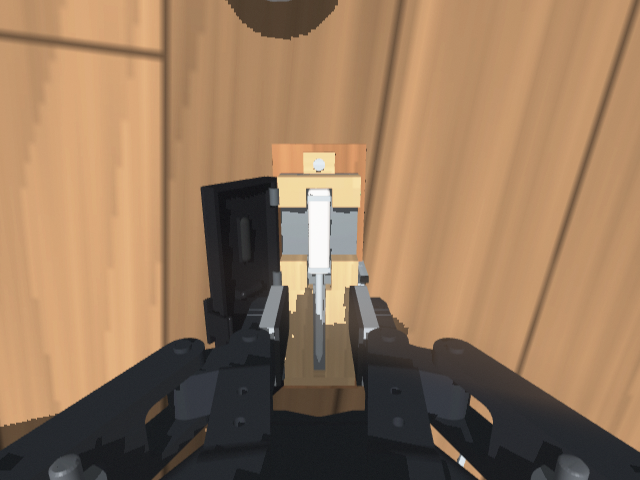

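View pics/s8.png

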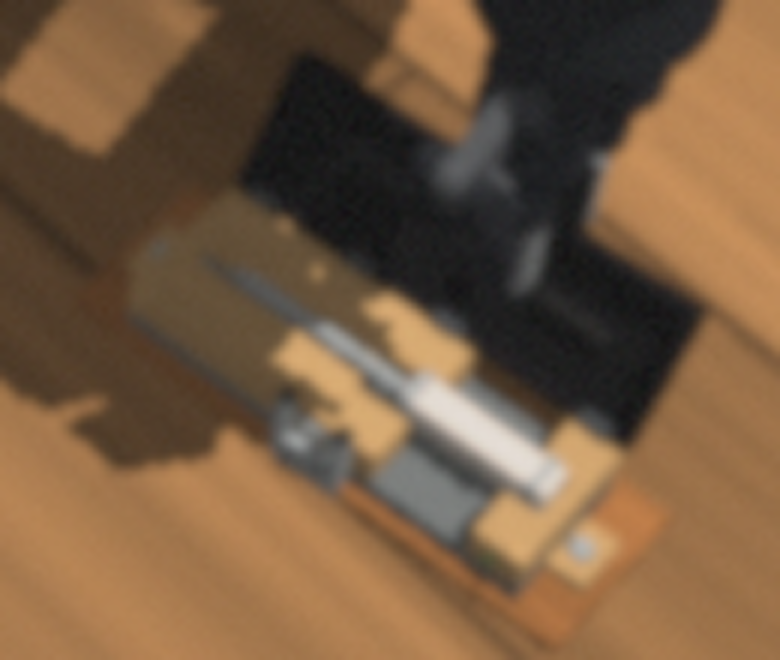

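>>> {"name": "apply_moves", "arguments": {"deltas": [[[-1.7,-1.15,0],[0,0,0]],[[-2.3,-1.5,0],[0,0,0]],[[-2.3,-1.5,0],[0,0,0]],[[-1.6,-1.1,0],[0,0,0]],[[-0.6,-0.5,-1],[0,0,0]],[[0,0,-2],[0,0,0]],[[0,0,0],[0,0,0]],[[0,0,0],[0,0,0]]], "grip": -1}}

```text
time_s: 12.68
ee_pos: [472.3, 126.0, 119.7]
ee_rot: [-0.001, 0.664, 0.748, -0.001]
wrist_force: [0.4, 0.3, 1.1]
gripper_width: 0.2
```

Run:
```python
from h import *
import pickle
f=viewer.grab_frame("wrist");pickle.dump(f,open("w9.pkl","wb"));cv2.imwrite("pics/w9.png",f["img"])
s=sensors.sense();p,R=tool();print(s["ee_pos"],s["wrist_force"],s["gripper_width"])
# lid angle from w8 free-edge corner
f=pickle.load(open("w8.pkl","rb"));o,d=ray(f,202,187)
c,sn=np.cos(3.2609),np.sin(3.2609);M=np.array([[c,sn,0],[-sn,c,0],[0,0,1]])
o2=M@(o-np.array([564.3,137,4.3]));d2=M@d
P=o2+d2*((-88-o2[1])/d2[1]);v=P-[30,0,24];print(P, np.pi-np.arctan2(v[2],v[0]))
```

```text
[472.98323509 126.14913344 120.6173012 ] [-0.87120622  0.67969905  0.32145649] -0.13518426883479093
[ 68.2066065  -88.          75.01245896] 2.2136354621106857
```

View pics/w9.png

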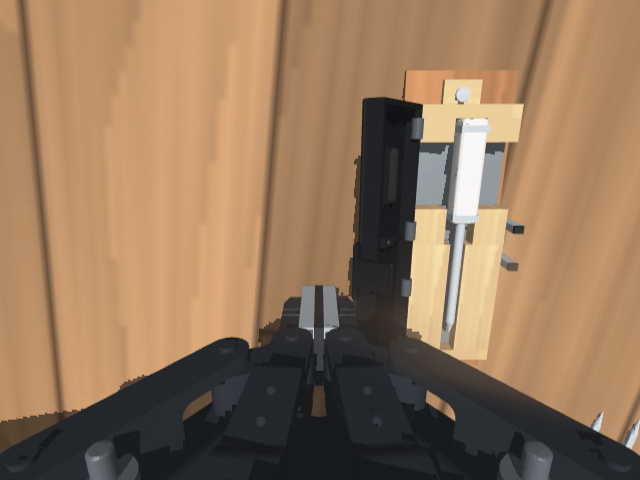

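>>> {"name": "apply_moves", "arguments": {"deltas": [[[0,0,-1.5],[0,0,0]],[[0,0,-2],[0,0,0]],[[0,0,-1.5],[0,0,0]],[[0,0,-0.7],[0,0,0]],[[0,0,0],[0,0,0]],[[0,0,0],[0,0,0]]]}}

```text
time_s: 13.23
ee_pos: [473.5, 126.2, 64.5]
ee_rot: [0.0, 0.664, 0.748, 0.0]
wrist_force: [0.2, 0.1, -0.1]
gripper_width: 0.1
```

>>> {"name": "apply_moves", "arguments": {"deltas": [[[0.5,0.06,0.1],[0,0,0]],[[0.5,0.06,0.2],[0,0,0]],[[0.4,0.05,0.2],[0,0,0]],[[0.4,0.05,0.2],[0,0,0]],[[0.4,0.05,0.2],[0,0,0]],[[0.4,0.05,0.2],[0,0,0]],[[0.4,0.05,0.2],[0,0,0]],[[0.4,0.05,0.2],[0,0,0]],[[0.4,0.05,0.2],[0,0,0]],[[0.37,0.05,0.1],[0,0,0]]]}}

```text
time_s: 14.07
ee_pos: [515.3, 131.4, 82.1]
ee_rot: [0.0, 0.664, 0.748, 0.0]
wrist_force: [-0.8, -1.1, 0.1]
gripper_width: 0.3
```

>>> {"name": "apply_moves", "arguments": {"deltas": [[[0.42,0.05,0.15],[0,0,0]],[[0.42,0.05,0.15],[0,0,0]],[[0.42,0.05,0.1],[0,0,0]],[[0.42,0.05,0.06],[0,0,0]],[[0.42,0.05,0],[0,0,0]],[[0.4,0.05,-0.06],[0,0,0]],[[0.4,0.05,-0.1],[0,0,0]],[[0.4,0.05,-0.16],[0,0,0]],[[0.4,0.05,-0.2],[0,0,0]]]}}

```text
time_s: 14.82
ee_pos: [552.3, 135.8, 81.1]
ee_rot: [0.0, 0.664, 0.748, 0.0]
wrist_force: [0.3, 0.2, 0.2]
gripper_width: 0.1
```

Run:
```python
from h import *
f=viewer.grab_frame("wrist");cv2.imwrite("pics/w10.png",f["img"])
s=sensors.sense();print(s["ee_pos"],s["wrist_force"])
g=viewer.grab_frame("scene");crop(g["img"],330,205,460,325,6,"s10.png")
```

```text
[552.6088167  135.83921662  80.65576072] [-0.73752391 -1.27119989 -0.72720558]
```

View pics/w10.png

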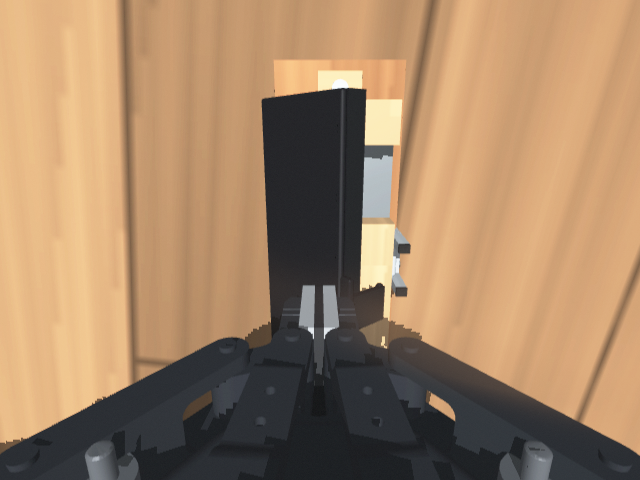

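View pics/s10.png

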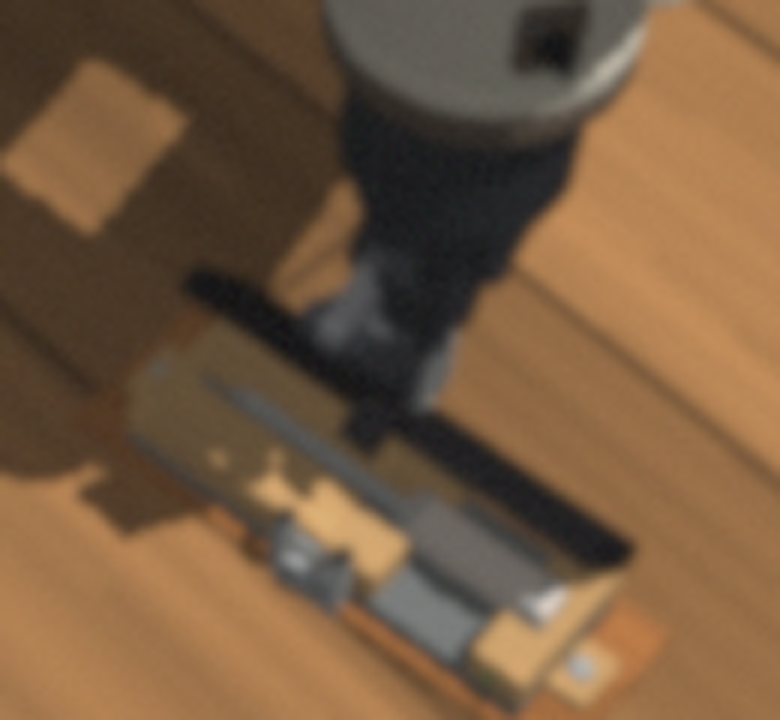

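>>> {"name": "apply_moves", "arguments": {"deltas": [[[0.38,0.05,-0.2],[0,0,0]],[[0.36,0.04,-0.24],[0,0,0]],[[0.35,0.04,-0.27],[0,0,0]],[[0.33,0.04,-0.29],[0,0,0]],[[0.28,0.03,-0.29],[0,0,0]],[[0.26,0.03,-0.3],[0,0,0]],[[0.24,0.03,-0.31],[0,0,0]],[[0.17,0.02,-0.25],[0,0,0]],[[0.15,0.02,-0.25],[0,0,0]],[[0.12,0.01,-0.25],[0,0,0]]]}}

```text
time_s: 15.75
ee_pos: [578.3, 138.9, 54.5]
ee_rot: [-0.0, 0.664, 0.748, -0.0]
wrist_force: [0.7, 0.4, 0.6]
gripper_width: -0.1
```

>>> {"name": "apply_moves", "arguments": {"deltas": [[[0.05,0,-0.1],[0,0,0]],[[0.05,0,-0.1],[0,0,0]],[[0,0,0],[0,0,0]],[[0,0,0],[0,0,0]]]}}

```text
time_s: 16.08
ee_pos: [579.2, 138.9, 52.8]
ee_rot: [-0.0, 0.664, 0.748, -0.0]
wrist_force: [0.4, -0.2, -0.3]
gripper_width: 0.2
```

Run:
```python
from h import *
f=viewer.grab_frame("wrist");cv2.imwrite("pics/w11.png",f["img"])
s=sensors.sense();print(s["ee_pos"],s["wrist_force"])
g=viewer.grab_frame("scene");crop(g["img"],330,205,460,325,6,"s11.png")
```

```text
[579.16455708 138.89814033  52.85978166] [-0.05712964 -0.35508487 -0.20376293]
```

View pics/w11.png

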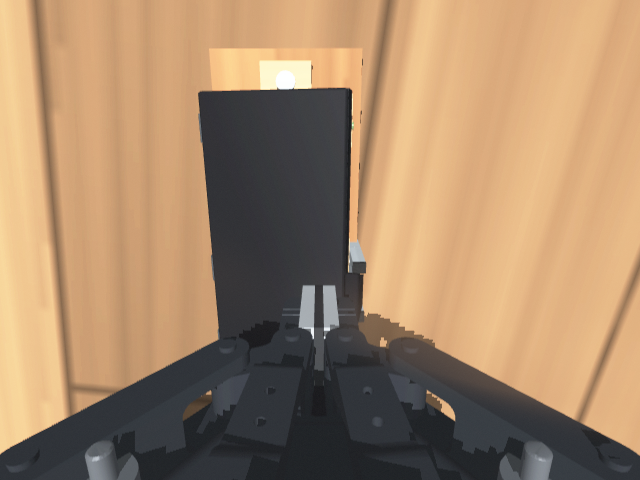

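View pics/s11.png

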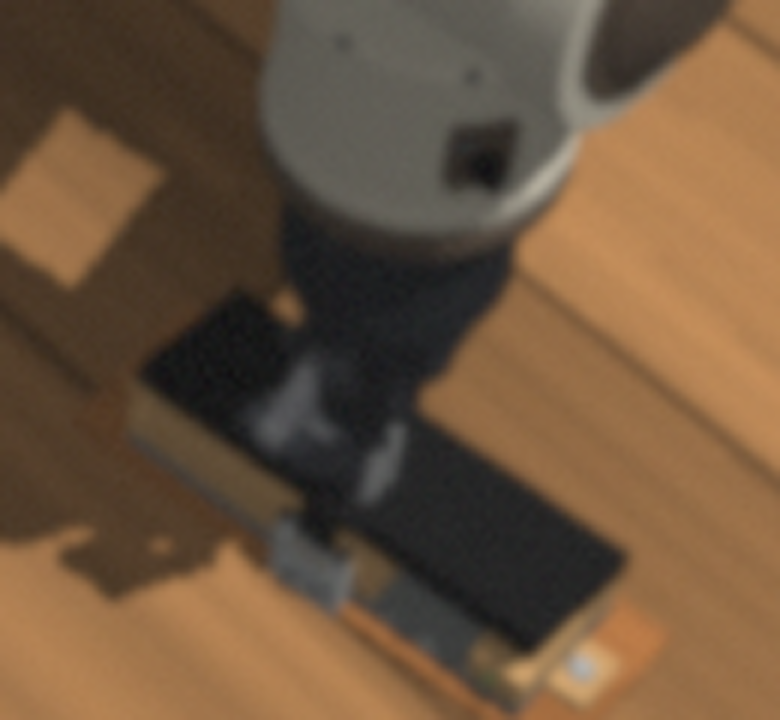

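>>> {"name": "apply_moves", "arguments": {"deltas": [[[0.2,0.02,-0.05],[0,0,0]],[[0.2,0.02,-0.05],[0,0,0]],[[0,0,-0.1],[0,0,0]],[[0,0,0],[0,0,0]],[[0,0,0],[0,0,0]]]}}

```text
time_s: 16.6
ee_pos: [583.2, 139.3, 50.7]
ee_rot: [-0.0, 0.664, 0.748, -0.0]
wrist_force: [0.1, -0.2, 0.2]
gripper_width: -0.3
```

>>> {"name": "apply_moves", "arguments": {"deltas": [[[0,0,-0.05],[0,0,0]],[[0,0,-0.05],[0,0,0]],[[0,0,0],[0,0,0]],[[0,0,0],[0,0,0]]]}}

```text
time_s: 16.93
ee_pos: [583.2, 139.3, 49.8]
ee_rot: [-0.0, 0.664, 0.748, 0.0]
wrist_force: [0.6, -0.1, 1.2]
gripper_width: 0.2
```

>>> {"name": "apply_moves", "arguments": {"deltas": [[[0,0,-0.05],[0,0,0]],[[0,0,0],[0,0,0]],[[0,0,0],[0,0,0]]]}}

```text
time_s: 17.18
ee_pos: [583.2, 139.3, 49.3]
ee_rot: [-0.0, 0.664, 0.748, -0.0]
wrist_force: [0.7, 0.5, 1.1]
gripper_width: -0.1
```

>>> {"name": "apply_moves", "arguments": {"deltas": [[[0,0,-0.05],[0,0,0]],[[0,0,-0.05],[0,0,0]],[[0,0,0],[0,0,0]],[[0,0,0],[0,0,0]]]}}

```text
time_s: 17.52
ee_pos: [583.1, 139.3, 48.2]
ee_rot: [-0.0, 0.664, 0.748, -0.0]
wrist_force: [0.7, 0.2, 1.2]
gripper_width: 0.2
```

>>> {"name": "apply_moves", "arguments": {"deltas": [[[0,0,-0.05],[0,0,0]],[[0,0,0],[0,0,0]],[[0,0,0],[0,0,0]]]}}

```text
time_s: 17.77
ee_pos: [583.1, 139.3, 47.7]
ee_rot: [-0.0, 0.664, 0.748, -0.0]
wrist_force: [0.7, -0.4, 2.1]
gripper_width: 0.1
```

>>> {"name": "apply_moves", "arguments": {"deltas": [[[0,0,-0.05],[0,0,0]],[[0,0,0],[0,0,0]],[[0,0,0],[0,0,0]]]}}

```text
time_s: 18.02
ee_pos: [583.2, 139.3, 47.2]
ee_rot: [-0.0, 0.664, 0.748, -0.0]
wrist_force: [1.0, 0.0, 1.1]
gripper_width: -0.1
```

>>> {"name": "apply_moves", "arguments": {"deltas": [[[0,0,-0.05],[0,0,0]],[[0,0,0],[0,0,0]],[[0,0,0],[0,0,0]]]}}

```text
time_s: 18.27
ee_pos: [583.2, 139.3, 46.7]
ee_rot: [-0.0, 0.664, 0.748, -0.0]
wrist_force: [0.3, 0.6, 1.5]
gripper_width: 0.0
```

>>> {"name": "apply_moves", "arguments": {"deltas": [[[0,0,-0.05],[0,0,0]],[[0,0,0],[0,0,0]],[[0,0,0],[0,0,0]]]}}

```text
time_s: 18.52
ee_pos: [583.2, 139.3, 46.3]
ee_rot: [-0.0, 0.664, 0.748, -0.0]
wrist_force: [0.8, -0.1, 1.4]
gripper_width: 0.4
```

>>> {"name": "apply_moves", "arguments": {"deltas": [[[0,0,-0.05],[0,0,0]],[[0,0,0],[0,0,0]],[[0,0,0],[0,0,0]]]}}

```text
time_s: 18.77
ee_pos: [583.2, 139.3, 45.7]
ee_rot: [-0.0, 0.664, 0.748, -0.0]
wrist_force: [1.0, -0.1, 1.9]
gripper_width: -0.4
```

>>> {"name": "apply_moves", "arguments": {"deltas": [[[0,0,-0.05],[0,0,0]],[[0,0,0],[0,0,0]],[[0,0,0],[0,0,0]]]}}

```text
time_s: 19.02
ee_pos: [583.2, 139.3, 45.2]
ee_rot: [-0.0, 0.664, 0.748, -0.0]
wrist_force: [1.5, -0.1, 2.3]
gripper_width: 0.4
```

>>> {"name": "apply_moves", "arguments": {"deltas": [[[0,0,-0.05],[0,0,0]],[[0,0,0],[0,0,0]],[[0,0,0],[0,0,0]]]}}

```text
time_s: 19.27
ee_pos: [583.3, 139.3, 44.9]
ee_rot: [0.0, 0.664, 0.748, 0.0]
wrist_force: [2.0, 0.2, 3.7]
gripper_width: -0.2
```

>>> {"name": "apply_moves", "arguments": {"deltas": [[[0,0,-0.05],[0,0,0]],[[0,0,0],[0,0,0]],[[0,0,0],[0,0,0]]]}}

```text
time_s: 19.52
ee_pos: [583.4, 139.3, 44.6]
ee_rot: [0.0, 0.664, 0.748, 0.0]
wrist_force: [1.3, 0.8, 7.3]
gripper_width: -0.4
```

>>> {"name": "apply_moves", "arguments": {"deltas": [[[0,0,-0.03],[0,0,0]],[[0,0,0],[0,0,0]],[[0,0,0],[0,0,0]]]}}

```text
time_s: 19.77
ee_pos: [583.4, 139.3, 44.4]
ee_rot: [0.0, 0.664, 0.748, 0.0]
wrist_force: [0.1, -0.1, 8.8]
gripper_width: -0.2
```

>>> {"name": "apply_moves", "arguments": {"deltas": [[[0,0,-0.03],[0,0,0]],[[0,0,0],[0,0,0]],[[0,0,0],[0,0,0]]]}}

```text
time_s: 20.02
ee_pos: [583.5, 139.3, 44.1]
ee_rot: [0.0, 0.664, 0.748, 0.0]
wrist_force: [1.4, 0.3, 6.8]
gripper_width: -0.1
```

>>> {"name": "apply_moves", "arguments": {"deltas": [[[0,0,-0.03],[0,0,0]],[[0,0,0],[0,0,0]],[[0,0,0],[0,0,0]]]}}

```text
time_s: 20.27
ee_pos: [583.6, 139.3, 43.8]
ee_rot: [0.0, 0.664, 0.748, 0.0]
wrist_force: [2.2, 0.6, 7.2]
gripper_width: -0.1
```

>>> {"name": "apply_moves", "arguments": {"deltas": [[[0,0,-0.03],[0,0,0]],[[0,0,0],[0,0,0]],[[0,0,0],[0,0,0]]]}}

```text
time_s: 20.52
ee_pos: [583.6, 139.3, 43.5]
ee_rot: [0.0, 0.664, 0.748, 0.0]
wrist_force: [2.6, 0.5, 6.5]
gripper_width: -0.0
```

>>> {"name": "apply_moves", "arguments": {"deltas": [[[0,0,-0.03],[0,0,0]],[[0,0,0],[0,0,0]],[[0,0,0],[0,0,0]]]}}

```text
time_s: 20.77
ee_pos: [583.7, 139.3, 43.1]
ee_rot: [0.0, 0.664, 0.748, 0.0]
wrist_force: [3.9, 0.4, 4.7]
gripper_width: -0.2
```

>>> {"name": "apply_moves", "arguments": {"deltas": [[[0,0,-0.03],[0,0,0]],[[0,0,0],[0,0,0]],[[0,0,0],[0,0,0]]]}}

```text
time_s: 21.02
ee_pos: [583.7, 139.3, 42.8]
ee_rot: [0.0, 0.664, 0.748, 0.0]
wrist_force: [4.7, 0.5, 4.3]
gripper_width: 0.2
```

>>> {"name": "apply_moves", "arguments": {"deltas": [[[0,0,-0.03],[0,0,0]],[[0,0,0],[0,0,0]],[[0,0,0],[0,0,0]]]}}

```text
time_s: 21.27
ee_pos: [583.4, 139.3, 42.3]
ee_rot: [0.0, 0.664, 0.748, 0.0]
wrist_force: [2.6, -0.8, 4.6]
gripper_width: 0.3
```

Run:
```python
from h import *
f=viewer.grab_frame("wrist");cv2.imwrite("pics/w12.png",f["img"])
s=sensors.sense();print(s["ee_pos"],s["wrist_force"],s["ft_torque"])
g=viewer.grab_frame("scene");crop(g["img"],330,205,460,325,6,"s12.png")
```

```text
[583.41412677 139.30546191  42.32236799] [ 4.29498935 -0.01095776  4.93396006] [ 0.03878864 -0.67303905  0.00545052]
```

View pics/w12.png

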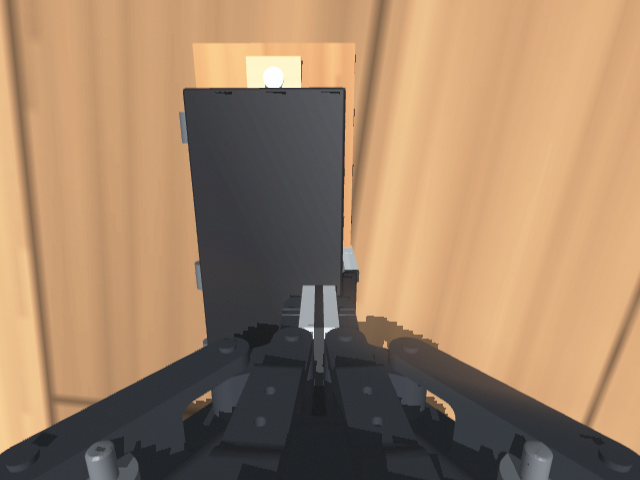

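View pics/s12.png

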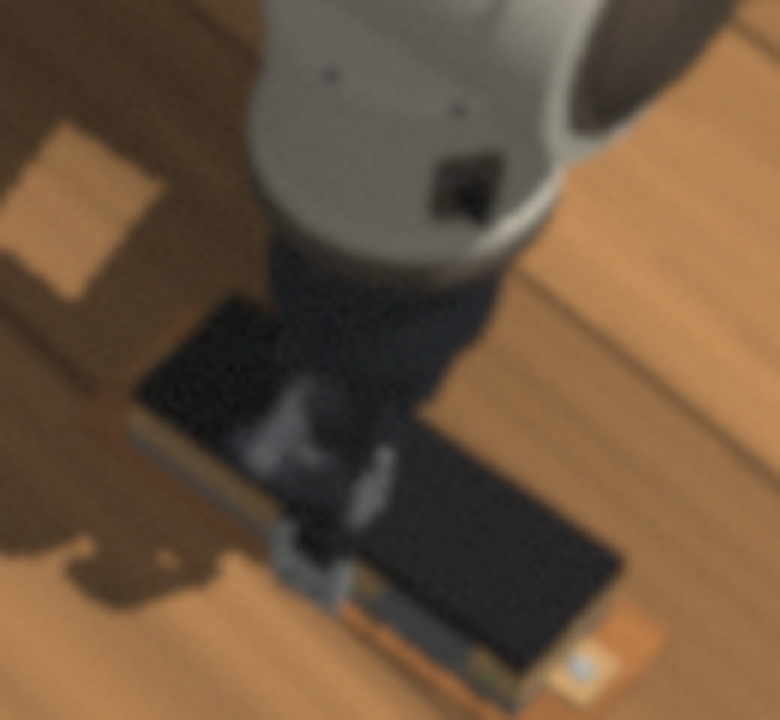

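>>> {"name": "apply_moves", "arguments": {"deltas": [[[0,0,-0.03],[0,0,0]],[[0,0,0],[0,0,0]],[[0,0,0],[0,0,0]]]}}

```text
time_s: 21.62
ee_pos: [583.1, 139.3, 41.8]
ee_rot: [-0.0, 0.664, 0.748, -0.0]
wrist_force: [3.1, 1.0, 3.8]
gripper_width: -0.2
```

>>> {"name": "apply_moves", "arguments": {"deltas": [[[0,0,-0.03],[0,0,0]],[[0,0,0],[0,0,0]],[[0,0,0],[0,0,0]]]}}

```text
time_s: 21.87
ee_pos: [583.1, 139.3, 41.4]
ee_rot: [-0.0, 0.664, 0.748, -0.0]
wrist_force: [2.2, 0.8, 3.8]
gripper_width: 0.2
```

>>> {"name": "apply_moves", "arguments": {"deltas": [[[0,0,-0.03],[0,0,0]],[[0,0,0],[0,0,0]],[[0,0,0],[0,0,0]]]}}

```text
time_s: 22.12
ee_pos: [583.0, 139.3, 41.1]
ee_rot: [-0.0, 0.664, 0.748, -0.0]
wrist_force: [2.8, 0.3, 1.7]
gripper_width: 0.4
```

>>> {"name": "apply_moves", "arguments": {"deltas": [[[0,0,-0.03],[0,0,0]],[[0,0,0],[0,0,0]],[[0,0,0],[0,0,0]]]}}

```text
time_s: 22.37
ee_pos: [583.1, 139.3, 40.8]
ee_rot: [-0.0, 0.664, 0.748, -0.0]
wrist_force: [1.1, 0.1, 2.4]
gripper_width: 0.2
```

>>> {"name": "apply_moves", "arguments": {"deltas": [[[0,0,-0.03],[0,0,0]],[[0,0,0],[0,0,0]],[[0,0,0],[0,0,0]]]}}

```text
time_s: 22.62
ee_pos: [583.2, 139.3, 40.9]
ee_rot: [-0.0, 0.664, 0.748, -0.0]
wrist_force: [-0.8, 0.2, 6.0]
gripper_width: 0.3
```

>>> {"name": "apply_moves", "arguments": {"deltas": [[[0,0,-0.03],[0,0,0]],[[0,0,0],[0,0,0]],[[0,0,0],[0,0,0]]]}}

```text
time_s: 22.87
ee_pos: [583.1, 139.3, 40.7]
ee_rot: [-0.0, 0.664, 0.748, -0.0]
wrist_force: [-1.2, 0.1, 9.6]
gripper_width: -0.1
```

>>> {"name": "apply_moves", "arguments": {"deltas": [[[0,0,0.1],[0,0,0]],[[0,0,0.2],[0,0,0]],[[0,0,0],[0,0,0]],[[0,0,0],[0,0,0]]]}}

```text
time_s: 23.2
ee_pos: [583.0, 139.3, 43.3]
ee_rot: [-0.0, 0.664, 0.748, -0.0]
wrist_force: [-0.1, -0.7, 0.0]
gripper_width: -0.1
```

>>> {"name": "apply_moves", "arguments": {"deltas": [[[0,0,1],[0,0,0]],[[0,0,2],[0,0,0]],[[-1,0,3],[0,0,0]],[[-2,0,3],[0,0,0]],[[-1,0,2],[0,0,0]],[[0,0,0],[0,0,0]],[[0,0,0],[0,0,0]]]}}

```text
time_s: 23.78
ee_pos: [543.4, 139.4, 155.2]
ee_rot: [0.001, 0.664, 0.748, 0.001]
wrist_force: [0.2, 0.1, -0.5]
gripper_width: 0.4
```

Run:
```python
from h import *
import pickle
f=viewer.grab_frame("wrist");cv2.imwrite("pics/w13.png",f["img"]);pickle.dump(f,open("w13.pkl","wb"))
s=sensors.sense();print(s["ee_pos"],s["wrist_force"])
g=viewer.grab_frame("scene");crop(g["img"],330,205,460,325,6,"s13.png")
crop(f["img"],180,100,380,400,2,"w13a.png")
```

```text
[543.25454757 139.31610493 153.75324823] [ 0.3293402  -0.9324779  -0.03669039]
```

View pics/w13.png

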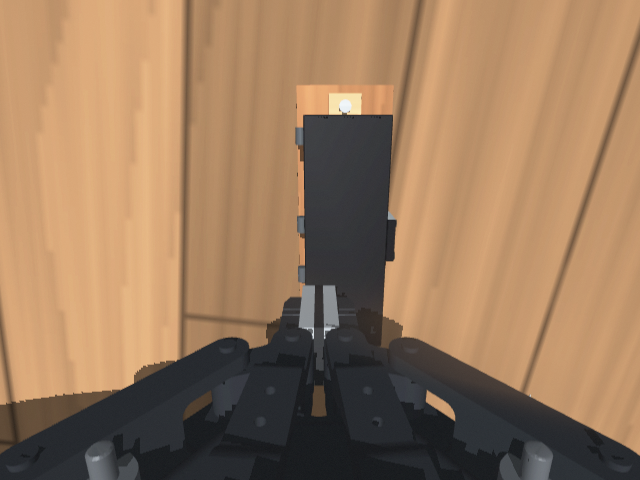

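View pics/s13.png

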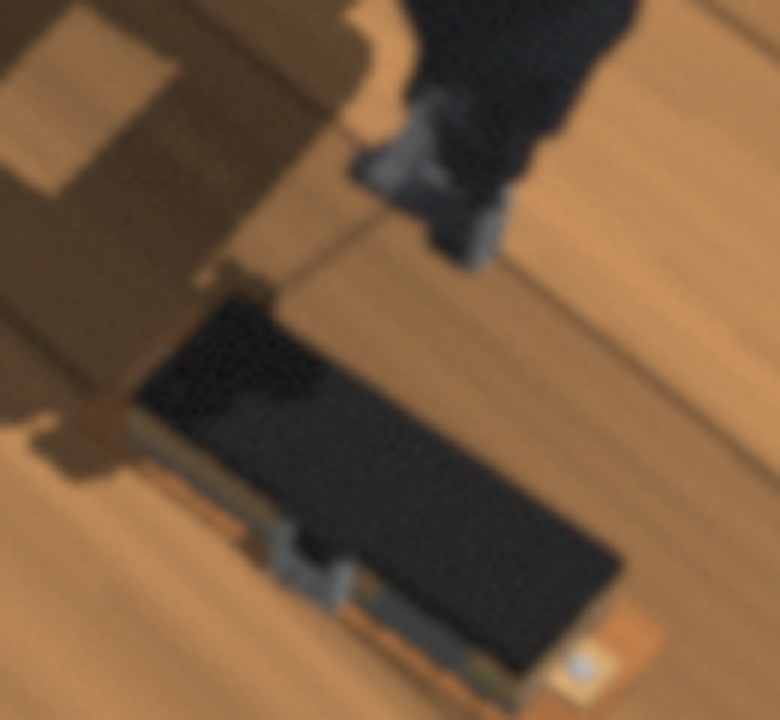

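Run:
```python
from h import *
import pickle
c,sn=np.cos(3.2609),np.sin(3.2609)
def W(d): return np.array([564.1+c*d[0]-sn*d[1],137+sn*d[0]+c*d[1],4.3+d[2]])
g=viewer.grab_frame("scene");f=pickle.load(open("w13.pkl","rb"))
for a in (0,.05,.1,.18):
    E=lambda y,s=60,t=12:(30-s*np.cos(a)+t*np.sin(a),y,24+s*np.sin(a)+t*np.cos(a))
    T=[E(-88),E(88)]
    print(a,[((proj(g,W(p))-[330,205])*6).round().tolist() for p in T],"wrist",[proj(f,W(p)).round(1).tolist() for p in (E(-88),E(-88,0))])
i=f["img"];crop(i,290,95,410,275,4,"w13b.png")
```

```text
0 [[525.0, 673.0], [129.0, 389.0]] wrist [[392.6, 114.0], [302.4, 114.0]]
0.05 [[528.0, 667.0], [130.0, 383.0]] wrist [[392.4, 113.8], [301.5, 114.0]]
0.1 [[530.0, 661.0], [132.0, 377.0]] wrist [[392.1, 113.6], [300.6, 114.0]]
0.18 [[535.0, 651.0], [135.0, 367.0]] wrist [[390.9, 113.3], [299.2, 114.0]]
```

View pics/w13b.png

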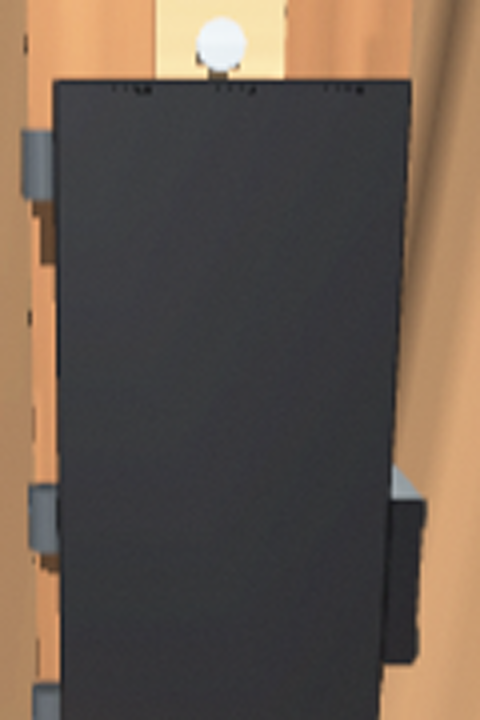

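>>> {"name": "apply_moves", "arguments": {"deltas": [[[-1,0,1],[0,0,0]],[[-1,0,1],[0,0,0]],[[0,0,0],[0,0,0]],[[0,0,0],[0,0,0]],[[0,0,0],[0,0,0]],[[0,0,0],[0,0,0]],[[0,0,0],[0,0,0]],[[0,0,0],[0,0,0]]]}}

```text
time_s: 24.6
ee_pos: [523.3, 139.2, 172.8]
ee_rot: [-0.0, 0.664, 0.748, -0.0]
wrist_force: [-0.3, 0.4, -0.5]
gripper_width: -0.1
```

Run:
```python
from h import *
g=viewer.grab_frame("scene");crop(g["img"],330,205,460,325,6,"s14.png")
s=sensors.sense();print(s["time_s"],s["wrist_force"])
```

```text
24.65 [-0.52863978 -0.00398009  0.74566975]
```

View pics/s14.png

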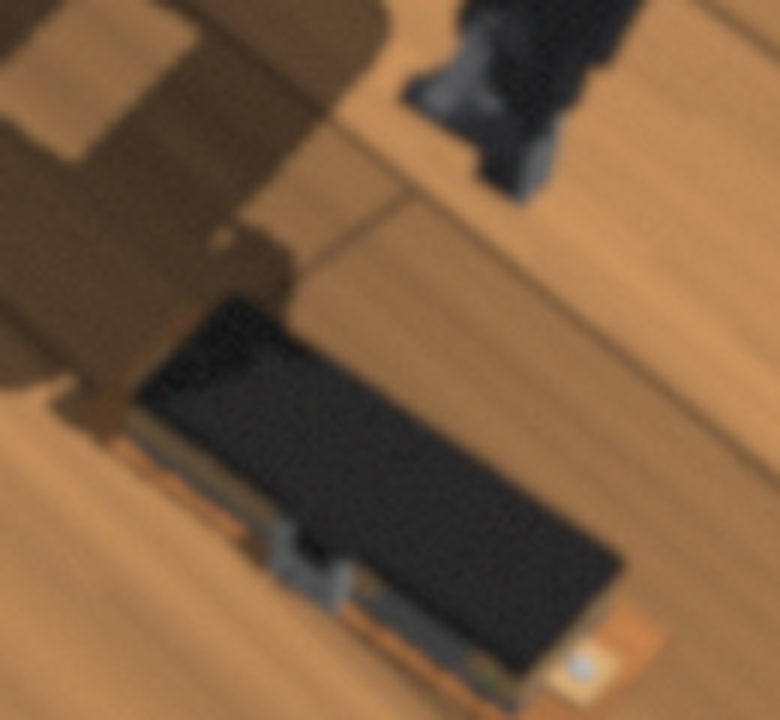

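The lid is unchanged with nothing touching it: its lower right corner is still at about (520,675) in the crop, and the tab sits in the bracket at (320,545). I'm handing the job in.

```bash
python3 -c "
from rig import env
print(env.finish_job())"
```

```text
the job is handed in; nothing more can be done
None
```

The probe is back in the dock with its tail against the end stop, and the lid is closed and, by every check I made, latched. I handed the job in at about 25 s.

- **Probe:** I gripped it with 25 N, lowered it onto the pads (about 3 N) and slid it about 5 mm. The slide stalled with the force rising to about 6 N. A wrist picture after release showed the tail at the stop.
- **Lid:** I folded it over from behind and pressed near the tab. The force peaked at about 9 N, fell to about 2 N, then rose to 9.6 N with almost no movement.
- **Last checks:** With the robot clear, the lid stayed at about 0 to 0.03 rad instead of springing back to 0.18. It had not moved in a second picture 0.8 s later.
- **Less certain:**
  - The force drop at the catch was gradual over about 3.5 mm, where a snap should take about 2 mm. I judged it latched from the hard stop and the lid staying down.
  - The fingers pressed the lid's edge beside the tab, not the tab itself, to stay clear of the bracket.
  - The fixed cameras and the wrist camera put the dock 2 to 3 mm apart. I used the wrist camera and then felt for contact.
- **Other objects:** No move went near the ramekin, scraper or skewers, but I did not measure their positions again at the end.

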